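# Charge a bench ball mill and key its lid shut

## Robot

A 6-joint arm with a two-finger parallel gripper is mounted at the origin on a cart in front of the work surface, level with it; the furniture and walls round the work are solid. World frame = base frame: x ahead of the robot, y to its left, z up, the work surface at z = 0. Lengths are in m, angles in rad, forces in N, time in s.
With the tool pointing down it reaches from about 0.3 to 0.85 m from the base axis. Payload 5.4 kg.
Tool frame: the origin (TCP) lies on the centre line of the jaws, within the pads' length; the fingertips stand 22 mm ahead of it and the grasp point (between the pads) lies 3 mm ahead of it; z points along the fingers, y is the line along which they close (so a half turn about z gives the same grasp; the last joint's range is limited). The gripper opens to 85 mm and grips with 20 to 120 N. Pads are 22 mm wide; open, the fingers measure 114 mm over their backs; the gripper's body (76 mm by 85 mm) begins 54 mm behind the grasp point. The pads swing forward as they close: fully open they stand 13 mm farther back than shut.
Start: joints at [-1.502, 0.158, 1.597, -0, 1.386, -0.21], TCP at [0.158, -0.553, 0.253] pointing down, gripper open.
Joint ranges: [-2.91, 2.91], [-0.94, 2.29], [0.18, 2.7], [-1.29, 4.43], [0.17, 2.64], [-3, 3]. Speed limits (rad/s): [2.57, 2.57, 3.14, 3.14, 3.14, 3.14].

## Interface

Orientations are given as [roll, pitch, yaw] about the fixed x, y, z axes, in that order (R = Rz(yaw) Ry(pitch) Rx(roll)).
In Python, from rig import robot, capture gives the robot as it stands.
- The arm moves only by the shell command python3 -m pendant 'ROWS' [FORCE]. ROWS is JSON, a list of rows, each a list of 3 entries, a list of its own where there are three numbers: the opening, from 0 (shut) to 1 (fully open), then the shift along the world's x, y, z in units of 50 mm (1.0 is 50 mm), then the turn, a rotation vector about the world's x, y, z in units of 6 degrees (1.0 is 6 degrees). In form: [[gripper, [x, y, z], [wx, wy, wz]], ...]. A call has 1 to 12 rows; each row shifts and turns the commanded pose from where the row before left it; what a row does not reach is not made up. A row lasts 1/10 s, in which the tool goes at most 50 mm and 8.59 degrees, less where a joint would pass 70% of its speed; a pose out of reach is approached as far as the arm can. A call is refused whole if a number of a shift passes 1 or a number of a turn 1, either way. A call with a gripper value outside its range is refused whole. The fingers move at their own pace and stop on an object; FORCE is the grip in N (left out, the last holds). Time passes only in rows, so rows that do not move let the fingers close. It gives the time, the measured TCP pose, the force, the opening and the grip force at its end, in the units of the state.
- robot.read_state(): the state, without advancing time (a new reading comes with each control period).
- capture(name): name is "scene" or "top" or "wrist"; returns a dict with "img" (384x512x3 uint8, red, green, blue), "z_map" (384x512 float32, m along the optical axis (not along the pixel's ray), 0 where there is no reading), "intrinsics" (3x3 intrinsics, pixels), "position" and "rotation" of the camera in the world; the wrist camera has in their place "T_tool_cam" (4x4, takes a point from camera to tool coordinates, whose origin is the TCP and whose axes are the flange's). Camera axes: x right, y down, z forward; pixel columns grow to the right and rows downward; lengths in m; the calibration is good to about 2 mm. The wrist camera is an equidistant fisheye: a pixel r from the principal point sees the ray r / f radians off the axis. A picture is of the moment at which its call begins: read the wrist's pose just before it.
- robot.job_done(): hands the job in; it is judged then, once.
The state is a dict: "time": time; "joints": joint angles; "joint_velocities": joint speeds; "tau": joint torques, N m; "position": TCP position; "eef_rot": TCP orientation; "ft_force": force on the tool from outside, world axes, zero at the start; "wrist_torque": the same for the moment, N m; "grip_width": finger opening in m; "gripper_force": force on a finger pad.
Only numpy, scipy, OpenCV 4.12 (cv2) and the standard library are available. Lean on these libraries where they do the work, as an engineer would, in place of code of your own. Each camera call takes 0.05 s, during which the arm holds its last target. There are 200 camera calls.

## Task

Charge the open ball mill: drop one of the two small steel balls into each narrow vial bore and the large ball into the wide bore, leaving the medium ball in its rack and the bottles and cups around where they are. Then swing the lid shut over the vials and lock it with the loose steel wedge: slide its thin end through the staple, along the top of the lid, and tap or push it in until it bites and holds the lid tight, but not so hard that the staple's springs are squashed flat.

Things in the scene. Friction and masses are not known exactly. Their poses are not given: they have to be found in the camera images.
- mill: bench ball mill, fixed: white housing 190 x 150 x 40 mm, above it an aluminium vial block 76 (x) x 120 (y) mm, top face 91 mm above the worktop, with three bores 33 mm deep in a row along y. Origin: centre of the underside; z up. x points from the staple end to the lid hinge (hinge axis along y at x 46, z 94 mm); y points to the control panel, which looks roughly at the robot.
- bore_wide (a point): centre of the mouth of the wide bore (29 mm diameter), in the block's top face, at x 0, y -36 mm of the mill
- bore_narrow_1 (a point): centre of the mouth of a narrow bore (19 mm diameter), at x 0, y +4 mm of the mill
- bore_narrow_2 (a point): centre of the mouth of the other narrow bore (19 mm diameter), at x 0, y +38 mm of the mill
- lid (a joint): angle of the hinged aluminium lid, rad: 0 = shut flat on the block (top face 99 mm above the worktop), about 2.0 = open, leaning back past upright; once past upright towards the block it falls shut by itself. Plate 87 mm long from the hinge, 118 wide, 8 thick; a 20 mm wide tongue reaches to 115 mm from the hinge and, when shut, passes between the staple's legs.
- lid_tongue (a point): free end of the lid's tongue, mid-width and mid-thickness, 115 mm from the hinge
- staple_window (a point): middle of the staple's window, on top of the shut lid: x -52, y 0, z 99 mm of the mill. The staple is an inverted U of 8 mm round bar over the tongue: legs 22 mm apart (clear, along y); its crossbar's underside stands 8 to 14 mm above the shut lid, as its lock nuts were set (not measured): the wedge bites with 18 to 54 mm of its length past the bar. Top 115 to 121 mm above the worktop.
- staple (a joint): how far the wedge has pulled the staple up against the disc springs in two cups under its bracket, m: 0 = loose, rising 4 N per mm (each mm is 6 mm of wedge travel). 1.3 to 3.5 mm is a tight lock; beyond 3.5 mm the springs are squashed flat; 5 mm is a hard stop. Pushing the wedge along with about 15 N gives about 2 to 2.5 mm; friction then holds it.
- wedge: loose steel wedge, 104 x 14 mm, 110 g. Origin: under the middle of its flat underside; z up. Along its x: thin tip at x -52 mm (5 mm high), 1 in 6 slope on top to 17 mm high at x +20, level shank to +40, upstanding head 25 mm high from +40 to +52, whose end face is tapped. It goes in with its x along the mill's x, thick end over the lid, driven towards the mill's -x.
- ball_rack: fixed grey plastic strip, 190 x 46 x 14 mm, with four seats 46 mm apart along its x axis. Origin: centre of the underside; z up.
- ball_small_1: steel ball, 15 mm diameter, in a seat of the rack; origin at its centre (about 5 mm above the rack's top)
- ball_small_2: steel ball, 15 mm diameter, alike; origin at its centre
- ball_large: steel ball, 25 mm diameter, in a seat of the rack; origin at its centre (about 11 mm above the rack's top)
- ball_medium: steel ball, 20 mm diameter, not needed, stays in the rack; origin at its centre
- dropper_1: dropper bottle, 29 mm diameter, 79 mm high, standing in front of the mill, not to be disturbed; origin under its centre
- dropper_3: dropper bottle, 29 mm diameter, 79 mm high, beside the other, not to be disturbed; origin under its centre
- sample_cup_1: screw-capped sample cup, 55 mm diameter, 58 mm high, behind the ball rack, not to be disturbed; origin under its centre
- sample_cup_3: screw-capped sample cup, 55 mm diameter, 58 mm high, behind the ball rack, not to be disturbed; origin under its centre

How it is judged:
By the outcome, as a careful person would: the job done as asked, in the order asked, and still so for the second after the job is handed in, with the robot touching nothing.
It also fails if it takes over 72 s, if anything falls off the work surface, if the arm or the gripper's body presses on something with over 40 N, if the wrist force passes 120 N, or if a joint passes its speed limit or range.

## Working session

There is one attempt and no reset: what is moved stays moved. The work goes in short steps, Python scripts to look and compute and a shell command to move; the robot and the scene stay as the last step left them, time stands still between calls to the robot, and variables do not carry over. Pictures are saved under pics/ and viewed, at most 10 in all, crops included, and the job is handed in when it is done.

```bash
mkdir -p pics; ls
cat > h.py <<'E'
import numpy as np, cv2
from rig import robot, capture
def snap(n,f):
    c=capture(n); cv2.imwrite(f,cv2.cvtColor(c['img'],cv2.COLOR_RGB2BGR)); np.savez(f[:-4]+'.npz',**c); return c
def cloud(c):
    K=np.array(c['intrinsics']);z=c['z_map'];v,u=np.mgrid[:z.shape[0],:z.shape[1]]
    P=np.stack([(u-K[0,2])/K[0,0]*z,(v-K[1,2])/K[1,1]*z,z],-1)
    W=P@np.array(c['rotation']).T+np.array(c['position']); W[z<=0]=np.nan; return W
E
python3 - <<'E'
from h import *
for n in('top','scene'):
    c=snap(n,f'pics/{n}0.png'); print(n,c['position'],c['rotation'],c['intrinsics'])
    cv2.imwrite(f'pics/{n}0b.png',cv2.resize(cv2.imread(f'pics/{n}0.png'),(800,600),interpolation=cv2.INTER_CUBIC))
print(robot.read_state())
E
```

```text
pics
top [ 0.36581709 -0.04659908  1.27031499] [-2.98094617e+00 -2.46030752e-03 -1.57659490e+00] [[488.16625412   0.         259.39214319]
 [  0.         488.16625412 198.49723059]
 [  0.           0.           1.        ]]
scene [-0.0541535   0.50114157  0.66873008] [-2.18036428 -0.01512438 -2.30488499] [[423.75948169   0.         253.05284838]
 [  0.         423.75948169 186.65048628]
 [  0.           0.           1.        ]]
{'time': 0.1, 'joints': array([-1.50208078e+00,  1.59016375e-01,  1.59812585e+00, -2.05479808e-05,
        1.38621964e+00, -2.10123147e-01]), 'joint_velocities': array([ 0.0011381 , -0.0017569 , -0.00454483, -0.00041936, -0.00099934,
        0.00042267]), 'tau': array([-2.92590903e-04, -3.96991146e+01, -3.32337642e+01, -2.47544067e-04,
        4.20554701e-03,  5.85248159e-06]), 'position': array([ 0.15818743, -0.5522724 ,  0.25238849]), 'eef_rot': array([-3.13985814e+00, -3.49275525e-04,  2.78842176e-01]), 'ft_force': array([-0.08918569,  0.49584986, -0.64887157]), 'wrist_torque': array([-0.03011957,  0.03181473, -0.00344293]), 'gripper_force': 0.0, 'grip_width': 0.08568714806086418}
```

View pics/top0b.png

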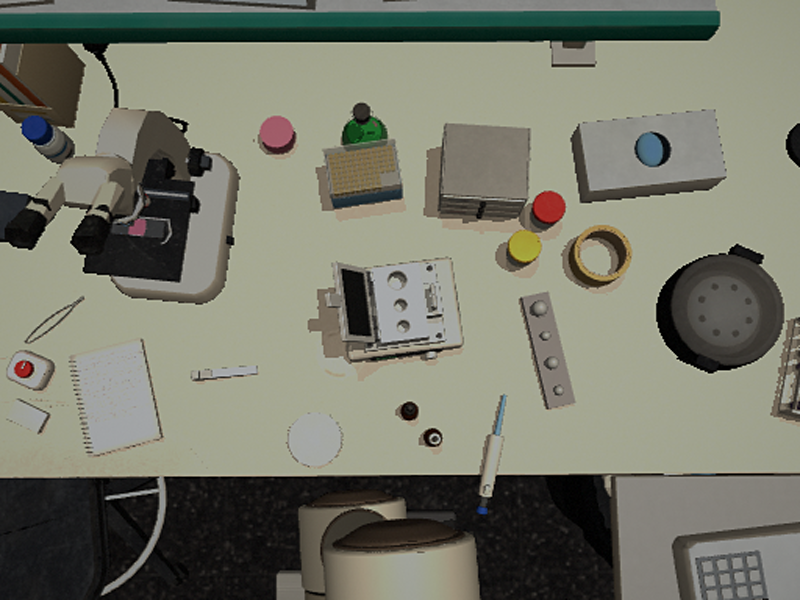

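View pics/scene0b.png

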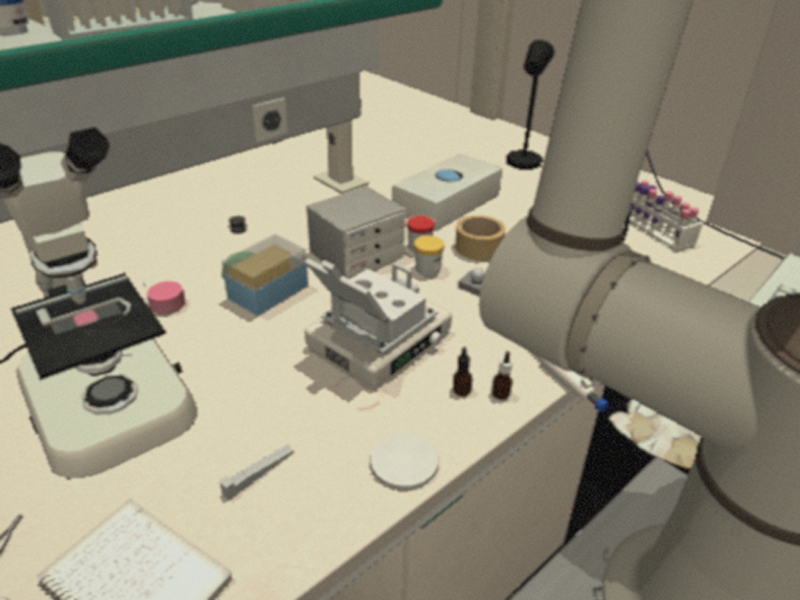

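The top view shows the mill at (400,310), with its hinge on the left (towards world +y), its staple at (432,298) and its panel facing the robot. The rack runs from (538,308) to (560,390) and the wedge lies at (224,372), head on the left. The droppers are at (409,410) and (432,437), and the cups at (524,247) and (548,208). I'll enlarge these areas and compute positions.

```bash
cat >> h.py <<'E'
from scipy.spatial.transform import Rotation as R
def Rm(c):
    r=np.array(c['rotation']); return r if r.shape==(3,3) else R.from_euler('xyz',r).as_matrix()
def cloud(c):
    K=np.array(c['intrinsics']);z=c['z_map'];v,u=np.mgrid[:z.shape[0],:z.shape[1]]
    P=np.stack([(u-K[0,2])/K[0,0]*z,(v-K[1,2])/K[1,1]*z,z],-1)
    W=P@Rm(c).T+np.array(c['position']); W[z<=0]=np.nan; return W
def onz(c,u,v,h):
    K=np.array(c['intrinsics']);d=Rm(c)@np.array([(u-K[0,2])/K[0,0],(v-K[1,2])/K[1,1],1]);p=np.array(c['position'])
    return p+d*(h-p[2])/d[2]
E
python3 - <<'E'
from h import *
c=dict(np.load('pics/top0.npz')); W=cloud(c)
print(W[320,200],W[300,60],W[150,345])
im=cv2.imread('pics/top0.png')
a=cv2.resize(im[160:236,204:304],None,fx=5,fy=5,interpolation=cv2.INTER_CUBIC)  #500x380
b=cv2.resize(im[184:264,328:372],None,fx=6,fy=6,interpolation=cv2.INTER_CUBIC)#264x480
w=cv2.resize(im[228:248,118:168],None,fx=10,fy=10,interpolation=cv2.INTER_CUBIC)#500x200
o=np.zeros((600,780,3),np.uint8);o[:380,:500]=a;o[:480,510:774]=b;o[390:590,:500]=w
cv2.imwrite('pics/crop1.png',o)
E
```

```text
[0.28563844 0.06619027 0.30183693] [ 0.3123823   0.45889202 -0.00075072] [ 0.70238416 -0.28135369 -0.00110236]
```

View pics/crop1.png

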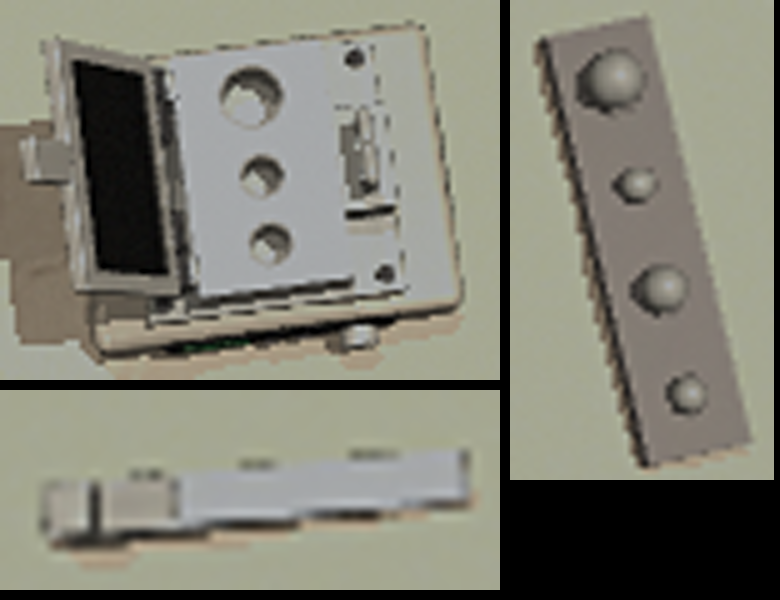

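Crop: the bores are at (252,98), (262,177) and (271,244). From the top of the rack the balls run large, small, medium, small. The wedge head is on the left (+y) and its tip on the right.

```bash
cat > pos.py <<'E'
from h import *
c=dict(np.load('pics/top0.npz')); W=cloud(c)
A=lambda x,y,h:onz(c,204+(x+.5)/5-.5,160+(y+.5)/5-.5,h)
B=lambda x,y,h:onz(c,328+(x-510+.5)/6-.5,184+(y+.5)/6-.5,h)
C=lambda x,y,h:onz(c,118+(x+.5)/10-.5,228+(y-390+.5)/10-.5,h)
np.set_printoptions(precision=4,suppress=True)
bw,b1,b2=[A(*p,.091) for p in((252,98),(262,177),(271,244))]
print('bores',bw,b1,b2,np.linalg.norm(bw-b1),np.linalg.norm(b1-b2))
d=(b2-bw)[:2];d/=np.linalg.norm(d);print('yaw mill',np.degrees(np.arctan2(d[1],d[0]))+90)
for n,p in dict(L=(612,80,.025),S1=(635,184,.019),M=(659,289,.0215),S2=(688,394,.019)).items(): print(n,B(*p))
t=C(469,478,.005);hd=C(42,509,.025);print('wedge tip, head',t,hd,np.linalg.norm(t-hd))
# z checks
def dz(u,v): return W[int(v)-1:int(v)+2,int(u)-1:int(u)+2,2].ravel()
print('block z',dz(204+220/5,160+150/5)); print('rack z',dz(328+140/6,184+235/6)); 
for n,u,v in(('d1',409,410),('d3',432,437),('cup1',524,247),('cup3',548,208)):
    print(n,onz(c,(u+.5)*.64-.5,(v+.5)*.64-.5,.079 if n[0]=='d' else .058), np.nanmax(W[int(v*.64)-3:int(v*.64)+4,int(u*.64)-3:int(u*.64)+4,2]))
for n,x,y in(('rackTL',545,40),('rackTR',648,15),('BL',645,465),('BR',750,440)): print(n,B(x,y,.014))
print('staple', A(360,150,.118))
# lid: points
print('lid tongue',np.nanmax(W[186:198,206:218,2]),W[192,209:219])
E
python3 pos.py
```

```text
bores [ 0.6051 -0.0376  0.091 ] [ 0.5656 -0.0423  0.091 ] [ 0.5324 -0.0466  0.091 ] 0.03977898425008646 0.03344380574970313
yaw mill -82.95853976182315
L [ 0.5705 -0.2712  0.025 ]
S1 [ 0.5261 -0.2807  0.019 ]
M [ 0.4805 -0.2889  0.0215]
S2 [ 0.4359 -0.3001  0.019 ]
wedge tip, head [0.4728 0.1958 0.005 ] [0.4638 0.3005 0.025 ] 0.106980586705464
block z [0.0908 0.0915 0.0886 0.0925 0.0947 0.0859 0.0917 0.0902 0.0914]
rack z [0.0126 0.0123 0.0139 0.0086 0.0131 0.0159 0.011  0.0106 0.0117]
d1 [ 0.4025 -0.055   0.079 ] 0.08313842958598205
d3 [ 0.3611 -0.0902  0.079 ] 0.08034667757907243
cup1 [ 0.6661 -0.2447  0.058 ] 0.06293673743107919
cup3 [ 0.7319 -0.2862  0.058 ] 0.06287789564401258
rackTL [ 0.5902 -0.2446  0.014 ]
rackTR [ 0.601  -0.2899  0.014 ]
BL [ 0.4061 -0.2817  0.014 ]
BR [ 0.4164 -0.3268  0.014 ]
staple [ 0.5739 -0.0895  0.118 ]
lid tongue 0.1968648293196258 [[0.5554 0.0624 0.1946]
 [0.5558 0.0603 0.1924]
 [0.556  0.0582 0.1911]
 [0.5568 0.0564 0.1869]
 [0.5565 0.054  0.1883]
 [0.5573 0.0522 0.1837]
 [0.5582 0.0504 0.1785]
 [0.5587 0.0484 0.1754]
 [0.5589 0.0462 0.1744]
 [0.5599 0.0444 0.1687]]
```

```bash
python3 -m pendant '[[0.4,[0.62,0.56,-0.2],[0,0,-0.07]],[0.4,[0.62,0.56,-0.2],[0,0,-0.07]],[0.4,[0.62,0.56,-0.2],[0,0,-0.07]],[0.4,[0.62,0.56,-0.2],[0,0,-0.07]],[0.4,[0.62,0.56,-0.2],[0,0,-0.07]],[0.4,[0.62,0.56,-0.2],[0,0,-0.07]],[0.4,[0.62,0.56,-0.2],[0,0,-0.07]],[0.4,[0.62,0.56,-0.2],[0,0,-0.07]],[0.4,[0.6,0.56,-0.2],[0,0,-0.07]],[0.4,[0,0,0],[0,0,0]],[0.4,[0,0,0],[0,0,0]]]' 40
python3 - <<'E'
from h import *
s=robot.read_state();c=snap('wrist','pics/w1.png');np.savez('pics/w1s.npz',p=s['position'],r=s['eef_rot'])
print(s['position'],s['eef_rot'],c['T_tool_cam'],c['intrinsics'])
cv2.imwrite('pics/w1b.png',cv2.resize(cv2.imread('pics/w1.png'),(800,600),interpolation=cv2.INTER_CUBIC))
E
```

```text
time: 1.2
position: [0.4363, -0.3, 0.1627]
eef_rot: [-3.141, 0.001, 0.215]
ft_force: [-1.0, -0.8, 0.2]
grip_width: 0.0338
gripper_force: 0.0
[ 0.43625499 -0.29998131  0.16267454] [-3.14065975e+00  1.06323200e-03  2.14943211e-01] [[-4.42671716e-04 -9.45819920e-01 -3.24691365e-01  8.38888382e-02]
 [ 9.99999784e-01 -2.61130683e-04 -6.02692403e-04  7.58298921e-05]
 [ 4.85251602e-04 -3.24691562e-01  9.45819832e-01 -1.19906392e-01]
 [ 0.00000000e+00  0.00000000e+00  0.00000000e+00  1.00000000e+00]] [[297.31863964   0.         255.49419678]
 [  0.         297.31863964 191.77521571]
 [  0.           0.           1.        ]]
```

View pics/w1b.png

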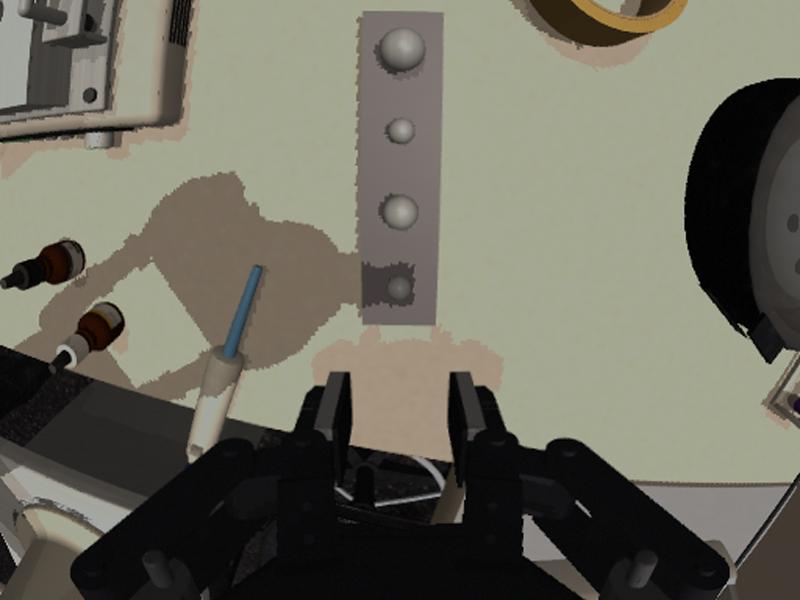

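The wrist view shows the rack nearly vertical and the balls at L (402,49), S (401,130), M (401,212) and S (400,287). Next I compute where they are.

```bash
cat >> h.py <<'E'
def fish(c,s,u,v,h):
    K=np.array(c['intrinsics']);q=np.array([u-K[0,2],v-K[1,2]]);r=np.hypot(*q);th=r/K[0,0]
    d=np.array([*(q/r*np.sin(th)),np.cos(th)]);T=np.array(c['T_tool_cam']);Rt=R.from_euler('xyz',s['r']).as_matrix()
    o=Rt@T[:3,3]+s['p'];d=Rt@T[:3,:3]@d; return o+d*(h-o[2])/d[2]
E
python3 - <<'E'
from h import *
c=dict(np.load('pics/w1.npz'));s=dict(np.load('pics/w1s.npz'))
for u,v,h in((402,49,.025),(401,130,.019),(401,212,.0215),(400,287,.019)): print(fish(c,s,(u+.5)*.64-.5,(v+.5)*.64-.5,h))
# bottom corners of rack
for u,v in((362,324),(435,324),(363,12),(443,13)): print(fish(c,s,(u+.5)*.64-.5,(v+.5)*.64-.5,.014))
E
```

```text
[ 0.57179216 -0.27161986  0.025     ]
[ 0.52724344 -0.28078812  0.019     ]
[ 0.48190066 -0.29068394  0.0215    ]
[ 0.43761718 -0.29976581  0.019     ]
[ 0.40740005 -0.28207274  0.014     ]
[ 0.41712942 -0.32659396  0.014     ]
[ 0.59197173 -0.24467989  0.014     ]
[ 0.60112258 -0.28904906  0.014     ]
```

```bash
python3 -m pendant '[[0.4,[0.02,0,-0.8],[0,0,0]],[0.4,[0,0,-0.8],[0,0,0]],[0.4,[0,0,-0.5],[0,0,0]],[0.4,[0,0,-0.38],[0,0,0]],[0.4,[0,0,0],[0,0,0]],[0,[0,0,0],[0,0,0]],[0,[0,0,0],[0,0,0]],[0,[0,0,0],[0,0,0]],[0,[0,0,0],[0,0,0]],[0,[0,0,0],[0,0,0]],[0,[0,0,0],[0,0,0]]]' 40
```

```text
time: 2.35
position: [0.4371, -0.3006, 0.0407]
eef_rot: [-3.141, 0.0, 0.213]
ft_force: [-2.8, 5.0, 4.6]
grip_width: 0.0113
gripper_force: 39.1
```

Width 11.3 mm means I'm gripping above the ball's middle, so I'll reopen and lower.

```bash
python3 -m pendant '[[0.4,[0,0,0],[0,0,0]],[0.4,[0,0,0],[0,0,0]],[0.4,[0,0,0],[0,0,0]],[0.4,[0,0,-0.12],[0,0,0]],[0.4,[0,0,0],[0,0,0]],[0,[0,0,0],[0,0,0]],[0,[0,0,0],[0,0,0]],[0,[0,0,0],[0,0,0]],[0,[0,0,0],[0,0,0]],[0,[0,0,0],[0,0,0]],[0,[0,0,0],[0,0,0]]]' 40
```

```text
time: 3.45
position: [0.4389, -0.3013, 0.0364]
eef_rot: [3.141, -0.002, 0.213]
ft_force: [-3.8, 8.6, 24.1]
grip_width: 0.0119
gripper_force: 44.6
```

```bash
python3 -m pendant '[[0,[0,0,0.3],[0,0,0]],[0,[0,0,0.6],[0,0,0]],[0,[0,0,0.8],[0,0,0]],[0,[0,0,0.8],[0,0,0]],[0,[0,0,0],[0,0,0]]]' 40
python3 - <<'E'
from h import *
s=robot.read_state();c=snap('wrist','pics/w2.png');print(s['position'],s['ft_force'])
im=cv2.imread('pics/w2.png')[150:300,156:356]
cv2.imwrite('pics/w2b.png',cv2.resize(im,(800,600),interpolation=cv2.INTER_CUBIC))
E
```

```text
time: 3.95
position: [0.4401, -0.3039, 0.1648]
eef_rot: [3.131, -0.006, 0.213]
ft_force: [0.9, -0.5, -0.2]
grip_width: 0.0116
gripper_force: 39.0
[ 0.44005596 -0.30394632  0.16478517] [ 0.91505305 -0.52939937 -0.2048775 ]
```

View pics/w2b.png

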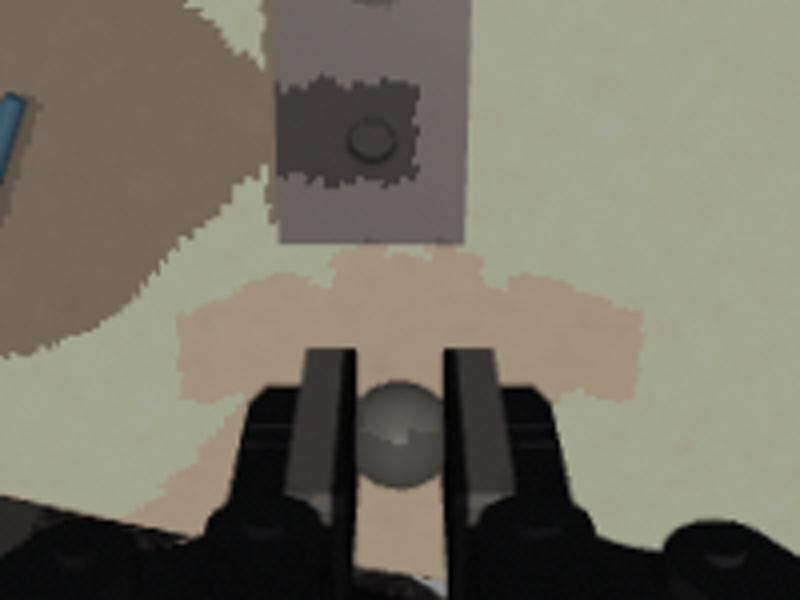

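The ball is held between the pads at crop pixel (400,435), and the seat at (372,140) is empty. I'll compute its offset in the tool frame and the goal shifts.

```bash
cat >> h.py <<'E'
def ball_tool(c,u,v,zt):
    return fish(c,dict(p=np.zeros(3),r=np.zeros(3)),u,v,zt)
def goal(g, off=(0,0), yaw=.213):
    s=robot.read_state();Rt=R.from_euler('xyz',s['eef_rot']).as_matrix()
    cur=s['position'][:2]+(Rt@np.array([*off,.0175]))[:2]
    print('pos',s['position'].round(4),'move units xy',((np.array(g)-cur)/.05).round(3), 'tilt units to upright', (R.from_matrix(R.from_euler('xyz',[np.pi,0,yaw]).as_matrix()@Rt.T).as_rotvec(degrees=True)/6).round(3))
E
python3 - <<'E'
from h import *
c=dict(np.load('pics/w2.npz'));o=ball_tool(c,255.6,258.4,.0175);print(o)
goal((.5324,-.0466),o[:2])
E
```

```text
[-1.26606618e-03  1.96969652e-05  1.75000000e-02]
pos [ 0.4388 -0.3027  0.1617] move units xy [1.894 5.129] tilt units to upright [0.053 0.047 0.002]
```

```bash
python3 -m pendant '[[0,[0.07,0.845,0.14],[0.05,0.05,0]],[0,[0.07,0.845,0.14],[0,0,0]],[0,[0.07,0.845,0.14],[0,0,0]],[0,[0.07,0.845,0.14],[0,0,0]],[0,[0.07,0.845,0.14],[0,0,0]],[0,[0.07,0.845,0.1],[0,0,0]],[0,[0,0,0],[0,0,0]],[0,[0,0,0],[0,0,0]],[0,[0,0,0],[0,0,0]]]' 40
python3 - <<'E'
from h import *
s=robot.read_state();c=snap('wrist','pics/w3.png');np.savez('pics/w3s.npz',p=s['position'],r=s['eef_rot']);print(s['position'],s['eef_rot'],s['grip_width'])
im=cv2.imread('pics/w3.png')[30:180,156:356]
cv2.imwrite('pics/w3b.png',cv2.resize(im,(800,600),interpolation=cv2.INTER_CUBIC))
E
```

```text
time: 4.9
position: [0.4577, -0.0481, 0.1973]
eef_rot: [-3.135, 0.006, 0.212]
ft_force: [-0.2, 0.2, -1.0]
grip_width: 0.0115
gripper_force: 39.1
[ 0.45773917 -0.04805621  0.19729071] [-3.13488264  0.00564685  0.21195161] 0.011485035010363806
```

View pics/w3b.png

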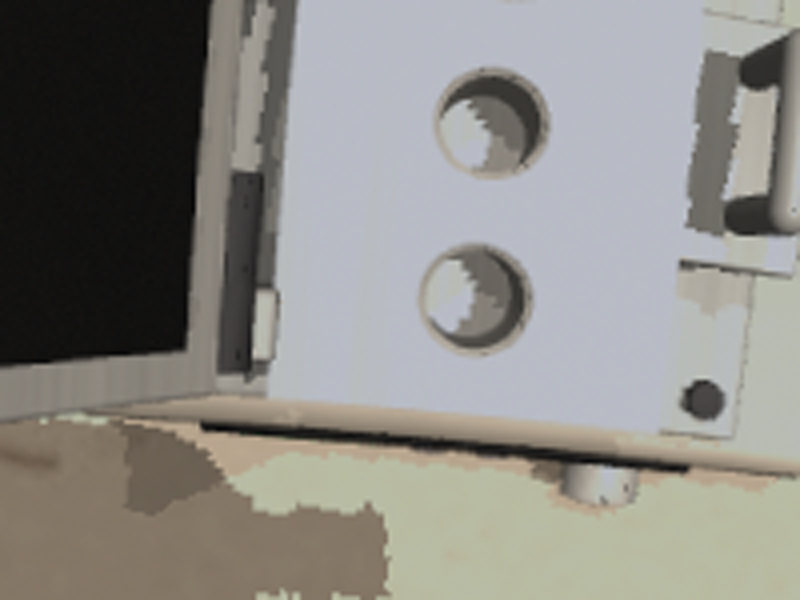

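The crop shows the n1 rim centre at (492,124) and the n2 rim centre at (476,299).

Run:
```python
from h import *
c=dict(np.load('pics/w3.npz'));s=dict(np.load('pics/w3s.npz'))
a=[fish(c,s,156+(u+.5)/4-.5,30+(v+.5)/4-.5,.091) for u,v in((492,124),(476,299))];print(a,np.linalg.norm(a[0]-a[1]))
# wide bore from full image for yaw: staple legs
goal(a[1][:2],(-.0013,0),.2131)
```

```text
[array([ 0.56723925, -0.04125442,  0.091     ]), array([ 0.53400537, -0.04555284,  0.091     ])] 0.03351070556838909
pos [ 0.4578 -0.0483  0.1975] move units xy [1.551 0.059] tilt units to upright [-0.051 -0.064  0.019]
```

```bash
python3 -m pendant '[[0,[0.78,0.03,0],[-0.05,-0.06,0]],[0,[0.77,0.03,-0.3],[0,0,0]],[0,[0,0,-0.6],[0,0,0]],[0,[0,0,-0.5],[0,0,0]],[0,[0,0,0],[0,0,0]],[0,[0,0,0],[0,0,0]],[0,[0,0,0],[0,0,0]]]' 40
python3 - <<'E'
from h import *
goal((.5340,-.0456),(-.0013,0),.2131)
E
```

```text
time: 5.65
position: [0.5367, -0.0453, 0.13]
eef_rot: [3.14, -0.004, 0.212]
ft_force: [1.1, -0.0, 0.4]
grip_width: 0.0114
gripper_force: 39.1
pos [ 0.5367 -0.0453  0.13  ] move units xy [-0.031 -0.001] tilt units to upright [0.009 0.037 0.013]
```

```bash
python3 -m pendant '[[0,[-0.02,0,-0.15],[0,0.03,0]],[0,[0,0,-0.15],[0,0,0]],[0,[0,0,0],[0,0,0]],[0,[0,0,0],[0,0,0]],[0,[0,0,0],[0,0,0]]]' 40
python3 - <<'E'
from h import *
goal((.5340,-.0456),(-.0013,0),.2131);print(robot.read_state()['ft_force'])
E
```

```text
time: 6.15
position: [0.535, -0.0444, 0.1135]
eef_rot: [3.142, 0.001, 0.213]
ft_force: [0.9, -0.7, 1.2]
grip_width: 0.012
gripper_force: 40.1
pos [ 0.535  -0.0444  0.1135] move units xy [ 0.006 -0.018] tilt units to upright [ 0.003 -0.013  0.003]
[ 0.85567468 -0.71451745  1.2383009 ]
```

Good. Release it and lift away.

```bash
python3 -m pendant '[[0,[0,-0.02,0],[0,0,0]],[0.25,[0,0,0],[0,0,0]],[0.25,[0,0,0],[0,0,0]],[0.25,[0,0,0],[0,0,0]],[0.25,[0,0,0.3],[0,0,0]],[0.4,[0,0,0.6],[0,0,0]],[0.4,[-0.5,0,0.7],[0,0,0]],[0.4,[-0.9,0,0],[0,0,0]],[0.4,[0,0,0],[0,0,0]],[0.4,[0,0,0],[0,0,0]]]' 40
python3 - <<'E'
from h import *
s=robot.read_state();c=snap('wrist','pics/w4.png');np.savez('pics/w4s.npz',p=s['position'],r=s['eef_rot'])
im=cv2.imread('pics/w4.png')[30:180,156:356]
cv2.imwrite('pics/w4b.png',cv2.resize(im,(800,600),interpolation=cv2.INTER_CUBIC))
goal((.5272,-.2808))
E
```

```text
time: 7.15
position: [0.4642, -0.0452, 0.1939]
eef_rot: [3.141, 0.001, 0.212]
ft_force: [1.7, -0.6, 0.9]
grip_width: 0.0344
gripper_force: 0.0
pos [ 0.4652 -0.0455  0.1941] move units xy [ 1.24  -4.705] tilt units to upright [ 0.006 -0.004  0.004]
```

View pics/w4b.png

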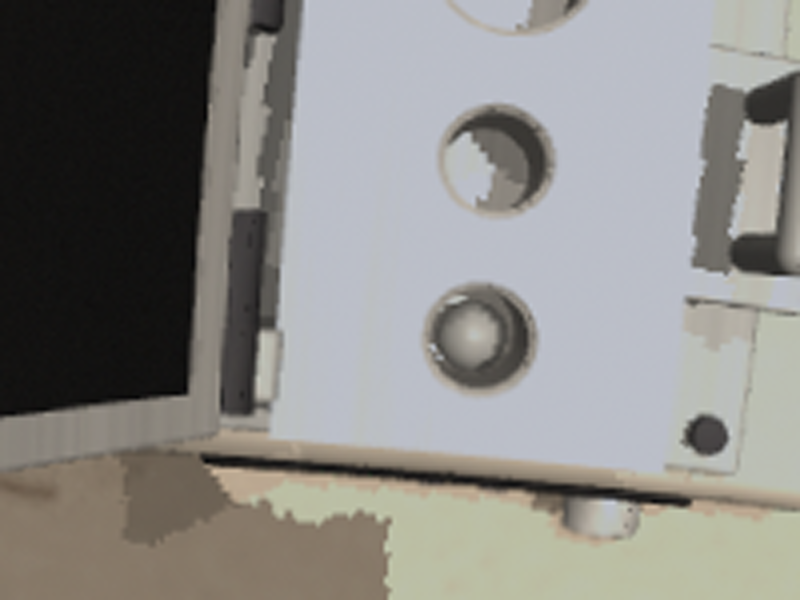

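The small ball is down in n2. Next, the second small ball.

```bash
python3 -m pendant '[[0.4,[0.25,-0.94,0],[0,0,0]],[0.4,[0.25,-0.94,0],[0,0,0]],[0.4,[0.25,-0.94,0],[0,0,0]],[0.4,[0.25,-0.94,0],[0,0,0]],[0.4,[0.24,-0.94,0],[0,0,0]],[0.4,[0,0,-0.8],[0,0,0]],[0.4,[0,0,-0.8],[0,0,0]],[0.4,[0,0,-0.8],[0,0,0]],[0.4,[0,0,0],[0,0,0]],[0.4,[0,0,0],[0,0,0]]]' 40
python3 -c "
from h import *
goal((.5272,-.2808))"
```

```text
time: 8.2
position: [0.5274, -0.2805, 0.0734]
eef_rot: [-3.141, 0.002, 0.213]
ft_force: [0.8, -0.2, 1.4]
grip_width: 0.034
gripper_force: 0.0
pos [ 0.5274 -0.2805  0.0734] move units xy [-0.002 -0.005] tilt units to upright [-0.004 -0.025 -0.001]
```

```bash
python3 -m pendant '[[0.4,[0,0,-0.4],[0,0,0]],[0.4,[0,0,-0.31],[0,0,0]],[0.4,[0,0,0],[0,0,0]],[0,[0,0,0],[0,0,0]],[0,[0,0,0],[0,0,0]],[0,[0,0,0],[0,0,0]],[0,[0,0,0],[0,0,0]],[0,[0,0,0],[0,0,0]]]' 40
python3 -m pendant '[[0,[0,0,0.4],[0,0,0]],[0,[0,0,0.8],[0,0,0]],[0,[0,0,0.9],[0,0,0]],[0,[0,0,0.9],[0,0,0]],[0,[0,0,0.2],[0,0,0]],[0,[0,0,0],[0,0,0]],[0,[0,0,0],[0,0,0]]]' 40
python3 - <<'E'
from h import *
c=snap('wrist','pics/w5.png')
im=cv2.imread('pics/w5.png')[230:290,215:295]
cv2.imwrite('pics/w5b.png',cv2.resize(im,(400,300),interpolation=cv2.INTER_CUBIC))
goal((.5672,-.0413),(-.001,0))
E
```

```text
time: 9.0
position: [0.5275, -0.2809, 0.039]
eef_rot: [3.14, 0.001, 0.213]
ft_force: [0.6, 0.2, 5.5]
grip_width: 0.0113
gripper_force: 39.2
time: 9.7
position: [0.5259, -0.2796, 0.1959]
eef_rot: [-3.139, 0.004, 0.213]
ft_force: [-0.5, 0.1, 0.1]
grip_width: 0.0115
gripper_force: 39.2
pos [ 0.5255 -0.2794  0.1951] move units xy [0.855 4.765] tilt units to upright [-0.028 -0.054  0.002]
```

View pics/w5b.png

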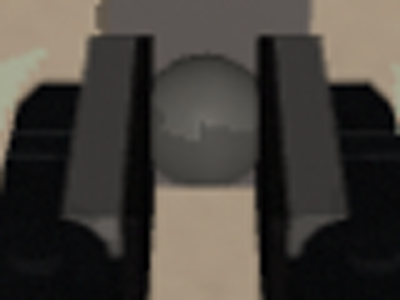

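Ball held, centred at crop (205,120).

Run:
```python
from h import *
c=dict(np.load('pics/w5.npz'));o=ball_tool(c,255.6,253.6,.020);print(o)
goal((.5672,-.0413),o[:2])
```

```text
[2.87838271e-04 2.97155187e-05 2.00000000e-02]
pos [ 0.5255 -0.2794  0.1951] move units xy [0.829 4.76 ] tilt units to upright [-0.028 -0.054  0.002]
```

```bash
python3 -m pendant '[[0,[0.17,0.95,0],[-0.03,-0.05,0]],[0,[0.17,0.95,0],[0,0,0]],[0,[0.17,0.95,0],[0,0,0]],[0,[0.16,0.95,0],[0,0,0]],[0,[0.16,0.95,0],[0,0,0]],[0,[0,0,-0.6],[0,0,0]],[0,[0,0,-0.6],[0,0,0]],[0,[0,0,0],[0,0,0]],[0,[0,0,0],[0,0,0]]]' 40
python3 - <<'E'
from h import *
goal((.5672,-.0413),(.0003,0))
E
```

```text
time: 10.65
position: [0.567, -0.0426, 0.1362]
eef_rot: [3.14, 0.001, 0.213]
ft_force: [-0.1, 0.8, 0.4]
grip_width: 0.0112
gripper_force: 39.2
pos [ 0.567  -0.0426  0.1362] move units xy [-0.002  0.025] tilt units to upright [ 0.019 -0.006  0.004]
```

```bash
python3 -m pendant '[[0,[0,0.02,-0.2],[0.02,0,0]],[0,[0,0,-0.2],[0,0,0]],[0,[0,0,0],[0,0,0]],[0,[0,0,0],[0,0,0]]]' 40
python3 - <<'E'
from h import *
goal((.5672,-.0413),(.0003,0))
E
```

```text
time: 11.05
position: [0.5682, -0.0419, 0.1178]
eef_rot: [3.14, -0.003, 0.213]
ft_force: [-0.4, -1.2, 0.5]
grip_width: 0.0108
gripper_force: 39.2
pos [ 0.5682 -0.0419  0.1178] move units xy [-0.026  0.011] tilt units to upright [0.009 0.028 0.005]
```

```bash
python3 -m pendant '[[0,[-0.02,0.01,-0.02],[0,0.02,0]],[0.25,[0,0,0],[0,0,0]],[0.25,[0,0,0],[0,0,0]],[0.25,[0,0,0],[0,0,0]],[0.25,[0,0,0.3],[0,0,0]],[0.4,[0,0,0.6],[0,0,0]],[0.5,[-0.9,0,0.3],[0,0,0]],[0.5,[-0.9,0,0.3],[0,0,0]],[0.5,[0,0,0],[0,0,0]],[0.5,[0,0,0],[0,0,0]]]' 40
python3 - <<'E'
from h import *
s=robot.read_state();c=snap('wrist','pics/w6.png');np.savez('pics/w6s.npz',p=s['position'],r=s['eef_rot'])
im=cv2.imread('pics/w6.png')[20:170,156:356]
cv2.imwrite('pics/w6b.png',cv2.resize(im,(800,600),interpolation=cv2.INTER_CUBIC))
goal((.5718,-.2716))
E
```

```text
time: 12.05
position: [0.4775, -0.0415, 0.1935]
eef_rot: [3.139, -0.004, 0.212]
ft_force: [0.4, -0.1, 1.1]
grip_width: 0.0426
gripper_force: 0.0
pos [ 0.4781 -0.0416  0.1931] move units xy [ 1.873 -4.6  ] tilt units to upright [0.018 0.036 0.004]
```

View pics/w6b.png

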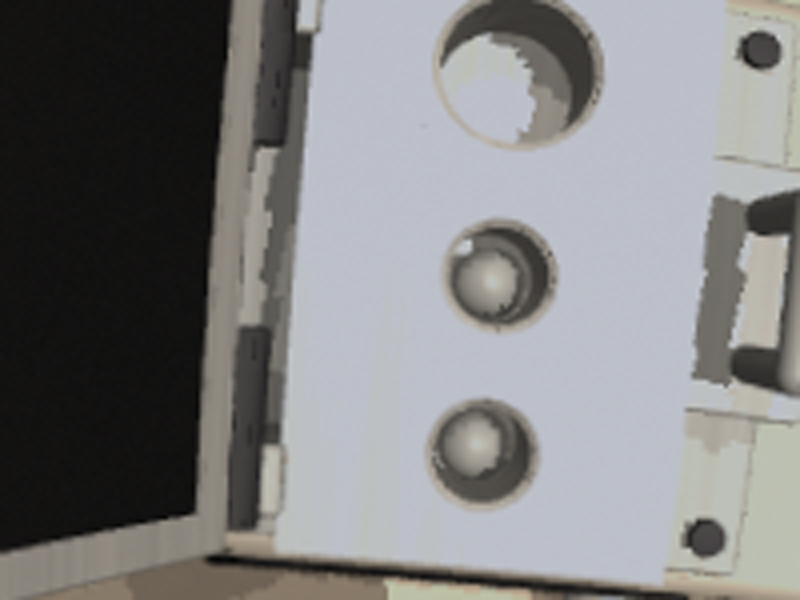

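Both small balls are in, at (488,278) and (478,445). The wide bore's mouth is at (519,71). Now the large ball.

```bash
python3 -m pendant '[[0.5,[0.37,-0.92,0],[0.02,0.03,0]],[0.5,[0.37,-0.92,0],[0,0,0]],[0.5,[0.37,-0.92,0],[0,0,0]],[0.5,[0.38,-0.92,0],[0,0,0]],[0.5,[0.38,-0.92,0],[0,0,0]],[0.5,[0,0,-0.8],[0,0,0]],[0.5,[0,0,-0.8],[0,0,0]],[0.5,[0,0,-0.6],[0,0,0]],[0.5,[0,0,0],[0,0,0]],[0.5,[0,0,0],[0,0,0]]]' 40
python3 - <<'E'
from h import *
c=dict(np.load('pics/w6.npz'));s=dict(np.load('pics/w6s.npz'))
a=[fish(c,s,156+(u+.5)/4-.5,20+(v+.5)/4-.5,.091) for u,v in((519,71),(500,275),(483,453))]
np.set_printoptions(precision=4,suppress=True);print(a)
d=(a[2]-a[0])[:2];print('mill yaw',np.degrees(np.arctan2(d[1],d[0]))+90)
goal((.5718,-.2716))
E
```

```text
time: 13.1
position: [0.5714, -0.2715, 0.0816]
eef_rot: [-3.14, 0.002, 0.213]
ft_force: [0.2, -0.2, 1.1]
grip_width: 0.0428
gripper_force: 0.0
[array([ 0.6065, -0.0363,  0.091 ]), array([ 0.5677, -0.0412,  0.091 ]), array([ 0.5342, -0.0456,  0.091 ])]
mill yaw -82.71601927829317
pos [ 0.5714 -0.2715  0.0816] move units xy [ 0.009 -0.002] tilt units to upright [-0.013 -0.024 -0.001]
```

```bash
python3 -m pendant '[[0.5,[0,0,-0.5],[0,0,0]],[0.5,[0,0,-0.35],[0,0,0]],[0.5,[0,0,0],[0,0,0]],[0,[0,0,0],[0,0,0]],[0,[0,0,0],[0,0,0]],[0,[0,0,0],[0,0,0]],[0,[0,0,0],[0,0,0]],[0,[0,0,0],[0,0,0]]]' 40
python3 -m pendant '[[0,[0,0,0.4],[0,0,0]],[0,[0,0,0.8],[0,0,0]],[0,[0,0,0.9],[0,0,0]],[0,[0,0,0.9],[0,0,0]],[0,[0,0,0.2],[0,0,0]],[0,[0,0,0],[0,0,0]],[0,[0,0,0],[0,0,0]]]' 40
python3 - <<'E'
from h import *
c=snap('wrist','pics/w7.png')
g=c['img'][225:300,235:276].mean(-1)
print(g[:, 18:23].mean(1).round().astype(int))
goal((.6065,-.0363),(0,0))
E
```

```text
time: 13.9
position: [0.5716, -0.2719, 0.0406]
eef_rot: [3.141, 0.0, 0.213]
ft_force: [1.6, -0.6, 4.4]
grip_width: 0.0224
gripper_force: 39.4
time: 14.6
position: [0.5698, -0.2707, 0.1973]
eef_rot: [-3.138, 0.004, 0.213]
ft_force: [-0.9, -0.0, -1.7]
grip_width: 0.0221
gripper_force: 39.3
[ 92  92  92  92  92  92  92  92  89  48  55  61  65  69  73  76  78  80
  82  85  87  88  90  91  92  93  95  98 100 103 105 107 110 110 109 108
 102  83  82  82  82  81  80  80  80  78  78  76  76  75  74  71  70  67
  59  43  45  68  86  90  90  90  90  90  90  90  90  90  90  90 125 154
 153 152 154]
pos [ 0.5695 -0.2704  0.1965] move units xy [0.742 4.682] tilt units to upright [-0.036 -0.056  0.003]
```

```bash
python3 - <<'E'
from h import *
c=dict(np.load('pics/w7.npz'));o=ball_tool(c,255.6,257.5,.015);print(o)
goal((.6065,-.0363),o[:2])
E
python3 -m pendant '[[0,[0.14,0.94,0],[-0.03,-0.05,0]],[0,[0.15,0.94,0],[0,0,0]],[0,[0.15,0.94,0],[0,0,0]],[0,[0.15,0.94,0],[0,0,0]],[0,[0.15,0.92,0],[0,0,0]],[0,[0,0,-0.6],[0,0,0]],[0,[0,0,-0.6],[0,0,0]],[0,[0,0,0],[0,0,0]],[0,[0,0,0],[0,0,0]]]' 40
python3 -c "
from h import *
goal((.6065,-.0363),(0,0))"
```

```text
[8.55066419e-04 3.14973785e-05 1.50000000e-02]
pos [ 0.5695 -0.2704  0.1965] move units xy [0.725 4.679] tilt units to upright [-0.036 -0.056  0.003]
time: 15.55
position: [0.6064, -0.0371, 0.1375]
eef_rot: [3.141, 0.001, 0.213]
ft_force: [0.3, -1.1, -0.0]
grip_width: 0.0224
gripper_force: 39.4
pos [ 0.6064 -0.0371  0.1375] move units xy [0.002 0.016] tilt units to upright [ 0.01  -0.009  0.004]
```

```bash
python3 -m pendant '[[0,[-0.03,0.01,-0.22],[0.01,0,0]],[0,[0,0,-0.2],[0,0,0]],[0,[0,0,0],[0,0,0]],[0,[0,0,0],[0,0,0]]]' 40
python3 -c "
from h import *
goal((.6065,-.0363),(.0008,0))"
```

```text
time: 15.95
position: [0.6061, -0.0369, 0.1182]
eef_rot: [3.14, -0.003, 0.213]
ft_force: [0.1, 0.3, -0.1]
grip_width: 0.0221
gripper_force: 39.4
pos [ 0.6061 -0.0369  0.1182] move units xy [-0.009  0.01 ] tilt units to upright [0.009 0.027 0.004]
```

```bash
python3 -m pendant '[[0,[-0.01,0.01,-0.02],[0,0.02,0]],[0.4,[0,0,0],[0,0,0]],[0.4,[0,0,0],[0,0,0]],[0.4,[0,0,0],[0,0,0]],[0.4,[0,0,0.3],[0,0,0]],[0.4,[0,0,0.7],[0,0,0]],[0.4,[-0.1,0,0.9],[0,0,-0.2]],[0.2,[-0.3,0,0.9],[0,0,-0.2]],[0,[-0.6,0,0.3],[0,0,-0.2]],[0,[-0.6,0,0],[0,0,-0.2]],[0,[-0.6,0,0],[0,0,0]],[0,[0,0,0],[0,0,0]]]' 40
python3 - <<'E'
from h import *
s=robot.read_state();c=snap('wrist','pics/w8.png')
np.set_printoptions(precision=4,suppress=True);print(s['position'],s['eef_rot'])
# depth-based check of wide bore via top camera blocked? use wrist cloud
K=np.array(c['intrinsics']);v,u=np.mgrid[:384,:512];du,dv=u-K[0,2],v-K[1,2];r=np.hypot(du,dv)+1e-9;th=r/K[0,0]
z=c['z_map'];P=np.stack([du/r*np.tan(th)*z,dv/r*np.tan(th)*z,z],-1)
T=np.array(c['T_tool_cam']);Rt=R.from_euler('xyz',s['eef_rot']).as_matrix()
W=(P@T[:3,:3].T+T[:3,3])@Rt.T+s['position'];W[(z<=0)|(th>1.2)]=np.nan
for n,p in dict(wide=(.6065,-.0363),n1=(.5677,-.0412),n2=(.5342,-.0456)).items():
    m=np.hypot(W[...,0]-p[0],W[...,1]-p[1])<.006; print(n,m.sum(),np.nanmin(W[m][:,2]),np.nanmedian(W[m][:,2]),np.nanmax(W[m][:,2]))
E
```

```text
time: 17.15
position: [0.4933, -0.0359, 0.2733]
eef_rot: [3.14, -0.001, 0.129]
ft_force: [0.6, 0.4, -0.1]
grip_width: -0.0
gripper_force: 0.0
[ 0.4933 -0.0359  0.2733] [ 3.1402 -0.0006  0.1287]
wide 99 0.0795365524224009 0.08148179593881821 0.08388080697391487
n1 98 0.05701528969059541 0.0707646811898378 0.07357646208228596
n2 96 0.06593065812357038 0.07072108389301018 0.07334345131679482
```

All three balls are seated: the depth map puts their tops at 0.082, 0.071 and 0.071 m. Now I go behind the lid.

```bash
python3 -m pendant '[[0,[0.4,0.8,0],[0,0,0]],[0,[0.4,0.8,0],[0,0,0]],[0,[0.4,0.8,0],[0,0,0]],[0,[0.05,0.1,0],[0,0,0]],[0,[0,0,-0.6],[0,0,0]],[0,[0,0,-0.6],[0,0,0]],[0,[0,0,-0.56],[0,0,0]],[0,[0,0,0],[0,0,0]],[0,[0,0,0],[0,0,0]]]' 40
```

```text
time: 18.1
position: [0.5588, 0.0884, 0.185]
eef_rot: [3.14, -0.001, 0.129]
ft_force: [-0.5, 0.4, 0.4]
grip_width: -0.0002
gripper_force: 0.0
```

```bash
python3 -m pendant '[[0,[0.03,-0.2,0],[0,0,0]],[0,[0.03,-0.2,0],[0,0,0]],[0,[0.03,-0.2,0],[0,0,0]],[0,[0.02,-0.2,0],[0,0,0]],[0,[0.02,-0.2,0],[0,0,0]],[0,[0.02,-0.2,0],[0,0,0]]]' 40
```

```text
time: 18.7
position: [0.5684, 0.0271, 0.1921]
eef_rot: [3.137, -0.008, 0.129]
ft_force: [-12.5, 1.7, 33.4]
grip_width: 0.0001
gripper_force: 17.0
```

```bash
python3 -m pendant '[[0,[0.03,-0.2,0],[0,0,0]],[0,[0.02,-0.2,0],[0,0,0]],[0,[0.03,-0.2,0],[0,0,0]]]' 40
```

```text
time: 19.0
position: [0.5705, -0.0029, 0.1857]
eef_rot: [3.139, -0.003, 0.128]
ft_force: [-0.2, -0.6, -0.6]
grip_width: 0.0004
gripper_force: 0.1
```

```bash
python3 -m pendant '[[0,[0,0.3,0.5],[0,0,0]],[0,[0,0.7,0.5],[0,0,0]],[0,[0,0.9,0],[0,0,0]],[0,[0,0.9,0],[0,0,0]],[0,[0,0.9,0],[0,0,0]],[0,[0,0,0],[0,0,0]]]' 40
python3 - <<'E'
from h import *
c=snap('top','pics/top1.png');W=cloud(c);np.set_printoptions(precision=4,suppress=True)
o=np.array([.5717,-.0407]);ex=np.array([-.125,.992]);ey=np.array([-.992,-.125])
d=W[...,:2]-o;mx=d@ex;my=d@ey
for x in range(-70,60,10):
    print(x,[f"{np.nanmedian(W[(abs(mx-x/1e3)<.004)&(abs(my-y/1e3)<.004)][:,2])*1e3:.0f}" for y in(-50,-36,-20,-14,-8,0,8,14,20,38,50)])
im=cv2.imread('pics/top1.png')
a=cv2.resize(im[160:236,204:304],None,fx=5,fy=5,interpolation=cv2.INTER_CUBIC)
w=cv2.resize(im[226:250,112:172],None,fx=8,fy=8,interpolation=cv2.INTER_CUBIC)
z=np.zeros((580,500,3),np.uint8);z[:380]=a;z[385:577,:480]=w;cv2.imwrite('pics/t1b.png',z)
m=(abs(W[...,0]-.468)<.03)&(W[...,1]>.17)&(W[...,1]<.33)&(W[...,2]>.004)
p=W[m];print(p.shape,p.min(0),p.max(0))
E
```

```text
time: 19.6
position: [0.5689, 0.1877, 0.2338]
eef_rot: [-3.141, 0.0, 0.134]
ft_force: [0.8, -1.6, 0.4]
grip_width: 0.0001
gripper_force: 0.0
-70 ['41', '40', '41', 'nan', '96', '98', '43', '41', '39', '39', '41']
-60 ['52', '53', '81', '81', '100', '100', '100', '84', '82', '53', '52']
-50 ['52', '54', '83', '112', '112', '111', '113', '96', '87', '53', '53']
-40 ['100', '98', '98', '97', '100', '98', '97', '97', '97', '98', '99']
-30 ['97', '99', '99', '98', '100', '100', '100', '100', '100', '98', '99']
-20 ['98', '99', '97', '98', '98', '99', '98', '99', '98', '98', '99']
-10 ['99', '100', '99', '100', '99', '98', '98', '99', '99', '99', '98']
0 ['99', '99', '99', '99', '99', '97', '97', '98', '99', '100', '99']
10 ['98', '99', '98', '99', '99', '99', '99', '100', '100', '99', '99']
20 ['99', '99', '99', '99', '97', '100', '99', '99', '99', '98', '96']
30 ['97', '99', '97', '100', '99', '98', '98', '98', '98', '99', '98']
40 ['98', '97', '97', '97', '94', '95', '96', '100', '97', '98', '98']
50 ['96', '81', '56', '52', '52', '52', '51', '53', '95', '94', '95']
(842, 3) [0.438  0.17   0.0041] [0.4975 0.2345 0.5902]
  return np.nanmean(a, axis, out=out, keepdims=keepdims)
```

View pics/t1b.png

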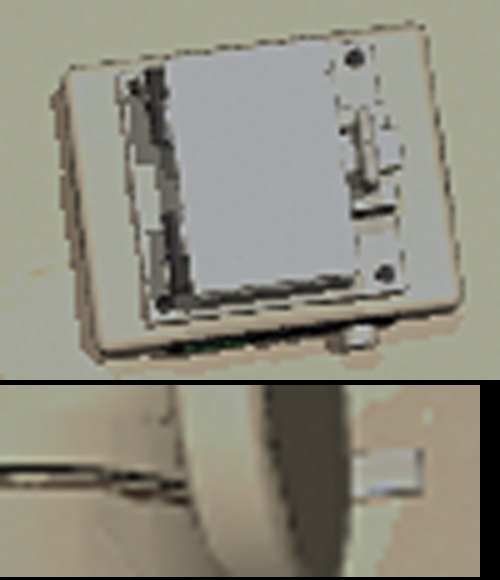

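The lid is shut: its top is at about 99 mm everywhere and the tongue is under the staple bar. The arm partly hides the wedge, with its tip visible at (420,470). That was my tenth picture, so from here I use depth only. Next I move to the wedge and turn the gripper 87°.

```bash
python3 -m pendant '[[0.4,[-0.2,0,0],[0,0,1]],[0.4,[-0.2,0,0],[0,0,1]],[0.4,[-0.2,0,0],[0,0,1]],[0.4,[-0.2,0,0],[0,0,1]],[0.4,[-0.2,0,0],[0,0,1]],[0.4,[-0.2,0,0],[0,0,1]],[0.4,[-0.2,0,-0.1],[0,0,1]],[0.4,[-0.2,0,-0.1],[0,0,1]],[0.4,[-0.2,0,-0.1],[0,0,1]],[0.4,[-0.2,0,-0.1],[0,0,1]],[0.4,[0,0,-0.1],[0,0,1]],[0.4,[0,0,-0.1],[0,0,1]]]' 60
python3 -m pendant '[[0.4,[0,0,0],[0,0,1]],[0.4,[0,0,0],[0,0,1]],[0.4,[0,0,0],[0,0,0.5]],[0.4,[0,0,0],[0,0,0]],[0.4,[0,0,0],[0,0,0]]]'
cat >> h.py <<'E'
def wcloud(c,s):
    K=np.array(c['intrinsics']);v,u=np.mgrid[:384,:512];du,dv=u-K[0,2],v-K[1,2];r=np.hypot(du,dv)+1e-9;th=r/K[0,0]
    z=c['z_map'];t=np.tan(np.minimum(th,1.5));P=np.stack([du/r*t*z,dv/r*t*z,z],-1)
    T=np.array(c['T_tool_cam']);Rt=R.from_euler('xyz',s['eef_rot']).as_matrix()
    W=(P@T[:3,:3].T+T[:3,3])@Rt.T+s['position'];W[(z<=0)|(th>1.2)]=np.nan; return W
E
python3 - <<'E'
from h import *
np.set_printoptions(precision=4,suppress=True)
s=robot.read_state();c=snap('wrist','pics/w9.png');W=wcloud(c,s);np.savez('pics/w9W.npz',W=W,p=s['position'],r=s['eef_rot'])
print(s['position'],s['eef_rot'])
m=(abs(W[...,0]-.468)<.04)&(W[...,1]>.17)&(W[...,1]<.33)&(W[...,2]>.0035)&(W[...,2]<.04)
n,l,st,_=cv2.connectedComponentsWithStats(m.astype(np.uint8))
for i in range(1,n):
    if st[i,4]>100:
        p=W[l==i];r=cv2.minAreaRect((p[:,:2]*1e3).astype(np.float32));print(st[i],r,p[:,2].max())
        for y in np.arange(.19,.32,.01):
            q=p[abs(p[:,1]-y)<.003]
            if len(q):print(round(y,3),q[:,0].min(),q[:,0].max(),np.median(q[:,2]))
E
```

```text
time: 20.85
position: [0.4697, 0.1819, 0.2038]
eef_rot: [3.141, 0.0, 1.388]
ft_force: [-0.0, -0.2, -0.4]
grip_width: 0.0338
gripper_force: 0.0
time: 21.35
position: [0.4698, 0.1826, 0.2041]
eef_rot: [3.141, -0.0, 1.645]
ft_force: [-0.3, -0.6, -0.1]
grip_width: 0.0344
gripper_force: 0.0
[0.4698 0.1826 0.2041] [ 3.1408 -0.0004  1.6448]
[ 251   60   16   97 1308] ((469.49029541015625, 249.46267700195312), (14.418830871582031, 102.7449951171875), 5.9604597091674805) 0.025851865662806006
0.2 0.4680959763840626 0.4804639882869145 0.004491451398485946
0.21 0.4662806852836998 0.4797269734560256 0.006504133729750505
0.22 0.4657190412163172 0.47883417636588466 0.008026283646797527
0.23 0.4648501089247197 0.4780761963647794 0.009515454400854356
0.24 0.46310641281633785 0.47700590836637524 0.011485382352608209
0.25 0.4624272360323153 0.47631108954217966 0.01311784935257422
0.26 0.4616851902088614 0.4754280182494926 0.014669520235951639
0.27 0.4599282696221684 0.47460244876467167 0.016009883515172893
0.28 0.45917624798107404 0.4727629833073712 0.01617167767390512
0.29 0.4585435197502234 0.4720791836275732 0.02301432039900489
0.3 0.4570756771330313 0.4709979069893442 0.02400544672417168
```

```bash
python3 -m pendant '[[0.4,[-0.03,0.95,0],[0,0,0.14]],[0.4,[-0.03,0.95,0],[0,0,0.14]],[0.4,[0,0,-0.9],[0,0,0]],[0.4,[0,0,-0.9],[0,0,0]],[0.4,[0,0,-0.8],[0,0,0]],[0.4,[0,0,-0.4],[0,0,0]],[0.4,[0,0,0],[0,0,0]],[0.4,[0,0,0],[0,0,0]]]' 80
python3 -c "
from h import *
goal((.4666,.2774),(0,0),1.674)"
```

```text
time: 22.2
position: [0.4672, 0.2786, 0.0549]
eef_rot: [3.14, -0.001, 1.676]
ft_force: [0.3, 0.2, 1.3]
grip_width: 0.0341
gripper_force: 0.0
pos [0.4672 0.2786 0.0549] move units xy [-0.013 -0.025] tilt units to upright [-0.009  0.015 -0.021]
```

```bash
python3 -m pendant '[[0.4,[-0.01,-0.02,-0.3],[0,0,0]],[0.4,[0,0,-0.25],[0,0,0]],[0.4,[0,0,0],[0,0,0]],[0.4,[0,0,0],[0,0,0]],[0,[0,0,0],[0,0,0]],[0,[0,0,0],[0,0,0]],[0,[0,0,0],[0,0,0]],[0,[0,0,0],[0,0,0]],[0,[0,0,0],[0,0,0]]]' 80
python3 -m pendant '[[0,[0,0,0],[0,0,0]]]' 80
```

```text
time: 23.1
position: [0.4669, 0.278, 0.0276]
eef_rot: [3.139, -0.001, 1.677]
ft_force: [-1.3, -0.7, 5.5]
grip_width: 0.0116
gripper_force: 79.9
time: 23.2
position: [0.4668, 0.278, 0.0276]
eef_rot: [3.139, -0.001, 1.677]
ft_force: [-0.6, 0.1, 4.7]
grip_width: 0.012
gripper_force: 79.9
```

```bash
python3 -m pendant '[[0,[0,0,0.5],[0,0,0]],[0,[0,0,0.9],[0,0,0]],[0,[0,0,0.9],[0,0,0]],[0,[0,-0.3,0.6],[0,0,0]],[0,[0.4,-0.85,0.2],[0,0,0.18]],[0,[0.4,-0.85,0],[0,0,0]],[0,[0.4,-0.85,0],[0,0,0]],[0,[0.4,-0.85,0],[0,0,0]],[0,[0.38,-0.85,0],[0,0,0]],[0,[0,-0.9,0],[0,0,0]],[0,[0,0,0],[0,0,0]],[0,[0,0,0],[0,0,0]]]' 80
python3 - <<'E'
from h import *
goal((.566,.0045),(0,0),1.696)
s=robot.read_state();c=snap('wrist','pics/w10.png');W=wcloud(c,s)
Rt=R.from_euler('xyz',s['eef_rot']).as_matrix();Q=(W-s['position'])@Rt
m=(abs(Q[...,1])<.004)&(abs(Q[...,0])<.12)&(Q[...,2]<.04)&(Q[...,2]>-.03)
p=Q[m]
for x in range(-100,60,6):
    q=p[abs(p[:,0]-x/1e3)<.003]
    if len(q):print(x,len(q),np.median(q[:,2]).round(4),q[:,2].min().round(4))
E
```

```text
time: 24.4
position: [0.5648, 0.0046, 0.1811]
eef_rot: [3.142, -0.002, 1.693]
ft_force: [0.2, 0.1, -1.1]
grip_width: 0.0118
gripper_force: 79.2
pos [0.5648 0.0046 0.1811] move units xy [ 0.025 -0.003] tilt units to upright [-0.017 -0.002  0.025]
-70 23 0.0215 0.0202
-64 60 0.0205 0.0193
-58 64 0.0197 0.0189
-52 68 0.0186 0.0172
-46 70 0.0177 0.0165
-40 86 0.0166 0.0155
-34 86 0.0157 0.0143
-28 95 0.0147 0.0134
-22 94 0.0137 0.0126
-16 109 0.0126 0.0113
-10 119 0.0117 0.0101
-4 142 0.0114 0.01
2 161 0.0114 0.0099
8 59 0.0114 0.0101
14 149 0.0035 0.0021
20 246 0.0036 0.0014
26 300 0.0146 0.0029
```

```bash
python3 -m pendant '[[0,[0.02,0,-0.5],[0,0,0.02]],[0,[0,0,-0.4],[0,0,0]],[0,[0,0,-0.13],[0,0,0]],[0,[0,0,0],[0,0,0]],[0,[0,0,0],[0,0,0]],[0,[0,0,0],[0,0,0]]]' 80
python3 - <<'E'
from h import *
goal((.566,.0045),(0,0),1.696)
c=dict(np.load('pics/w10.npz'));s=robot.read_state()
c=capture('scene');W=cloud(c);d=W[...,:2]-np.array([.5717,-.0407]);mx=d@np.array([-.125,.992]);my=d@np.array([-.992,-.125])
for x in range(-64,-38,3):
    q=W[(abs(mx-x/1e3)<.0015)&(abs(my)<.007)][:,2]; q=q[q<.15]
    if len(q):print(x,len(q),np.round(np.percentile(q,[5,50,95])*1e3,1))
E
```

```text
time: 25.05
position: [0.5671, 0.0054, 0.1317]
eef_rot: [3.138, -0.0, 1.698]
ft_force: [0.1, -0.2, -1.5]
grip_width: 0.0118
gripper_force: 79.2
pos [0.5671 0.0054 0.1317] move units xy [-0.024 -0.019] tilt units to upright [-0.005  0.034 -0.023]
-64 1 [78.6 78.6 78.6]
-61 1 [97.7 97.7 97.7]
-58 5 [96.  98.  99.3]
-55 4 [96.5 98.1 98.7]
-52 7 [ 96.4  98.  114.8]
-49 16 [ 97.  111.4 115.4]
-46 5 [95.6 97.9 99.6]
-43 1 [98.4 98.4 98.4]
-40 1 [98.6 98.6 98.6]
```

```bash
python3 -m pendant '[[0,[-0.02,-0.01,-0.06],[0,0.03,-0.02]],[0,[0,0,0],[0,0,0]],[0,[0,0,0],[0,0,0]],[0,[0,0,0],[0,0,0]]]' 80
```

```text
time: 25.5
position: [0.5652, 0.0046, 0.1273]
eef_rot: [-3.14, -0.001, 1.695]
ft_force: [-0.7, -0.7, -1.1]
grip_width: 0.0118
gripper_force: 79.2
```

```bash
python3 -m pendant '[[0,[0.01,-0.1,0.01],[0,0,0]],[0,[0.01,-0.1,0],[0,0,0]],[0,[0.01,-0.1,0],[0,0,0]],[0,[0.02,-0.1,0],[0,0,0]],[0,[0.01,-0.1,0],[0,0,0]],[0,[0,0,0],[0,0,0]],[0,[0,0,0],[0,0,0]]]' 80
```

```text
time: 26.2
position: [0.5682, -0.0204, 0.1278]
eef_rot: [-3.14, -0.001, 1.695]
ft_force: [-0.5, 0.6, -1.8]
grip_width: 0.0116
gripper_force: 79.2
```

```bash
python3 -m pendant '[[0,[0.01,-0.06,0],[0,0,0]],[0,[0.01,-0.06,0],[0,0,0]],[0,[0.01,-0.06,0],[0,0,0]],[0,[0,0,0],[0,0,0]],[0,[0,0,0],[0,0,0]]]' 80
```

```text
time: 26.7
position: [0.5696, -0.0294, 0.1276]
eef_rot: [-3.139, -0.001, 1.695]
ft_force: [-0.4, -0.6, -1.6]
grip_width: 0.0119
gripper_force: 79.1
```

```bash
python3 -m pendant '[[0,[0.01,-0.06,0],[0,0,0]],[0,[0.01,-0.06,0],[0,0,0]],[0,[0,0,0],[0,0,0]],[0,[0,0,0],[0,0,0]]]' 80
```

```text
time: 27.1
position: [0.5704, -0.0353, 0.1274]
eef_rot: [-3.139, -0.001, 1.696]
ft_force: [0.1, -0.3, -4.0]
grip_width: 0.0115
gripper_force: 78.9
```

```bash
python3 -m pendant '[[0,[0.01,-0.06,0],[0,0,0]],[0,[0,0,0],[0,0,0]],[0,[0,0,0],[0,0,0]]]' 80
```

```text
time: 27.4
position: [0.5709, -0.0382, 0.1274]
eef_rot: [-3.139, -0.002, 1.696]
ft_force: [0.1, 2.0, -5.3]
grip_width: 0.0113
gripper_force: 78.8
```

The wedge has started to bite. Now I release it and push on the end face from behind.

```bash
python3 -m pendant '[[0.4,[0,0,0],[0,0,0]],[0.4,[0,0,0],[0,0,0]],[0.4,[0,0,0],[0,0,0]],[0.4,[0,0,0.4],[0,0,0]],[0.4,[0,0,0.5],[0,0,0]],[0.4,[-0.06,0.5,0],[0,0,0]],[0,[-0.07,0.5,0],[0,0,0]],[0,[0,0,0],[0,0,0]],[0,[0,0,0],[0,0,0]],[0,[0,0,-0.4],[0,0,0]],[0,[0,0,-0.4],[0,0,0]],[0,[0,0,0],[0,0,0]]]' 80
python3 -c "
from h import *
goal((.5717-.125*.050,-.0407+.992*.050),(0,0),1.696)"
```

```text
time: 28.6
position: [0.5628, 0.011, 0.13]
eef_rot: [-3.134, -0.002, 1.695]
ft_force: [-0.5, -0.1, -1.3]
grip_width: 0.0002
gripper_force: 0.0
pos [0.5628 0.011  0.13  ] move units xy [ 0.055 -0.043] tilt units to upright [-0.015 -0.072  0.013]
```

```bash
python3 -m pendant '[[0,[0.05,-0.08,-0.02],[-0.01,-0.06,0]],[0,[0.02,-0.1,0],[0,0,0]],[0,[0.01,-0.06,0],[0,0,0]],[0,[0,0,0],[0,0,0]],[0,[0,0,0],[0,0,0]]]' 80
```

```text
time: 29.1
position: [0.569, -0.0005, 0.1323]
eef_rot: [3.137, 0.001, 1.695]
ft_force: [0.1, 0.3, 0.8]
grip_width: 0.0002
gripper_force: 0.0
```

```bash
python3 -m pendant '[[0,[0.01,-0.05,0],[0,0,0]],[0,[0.01,-0.05,0],[0,0,0]],[0,[0,0,0],[0,0,0]]]' 80
```

```text
time: 29.4
position: [0.5697, -0.0047, 0.1319]
eef_rot: [3.137, -0.001, 1.696]
ft_force: [-0.2, 3.7, 2.0]
grip_width: -0.0002
gripper_force: 2.2
```

```bash
python3 -m pendant '[[0,[0.005,-0.05,0],[0,0,0]],[0,[0.005,-0.05,0],[0,0,0]],[0,[0,0,0],[0,0,0]]]' 80
```

```text
time: 29.7
position: [0.5701, -0.0087, 0.1319]
eef_rot: [3.137, -0.002, 1.696]
ft_force: [-1.4, 7.7, 1.9]
grip_width: 0.0001
gripper_force: 3.8
```

```bash
python3 -m pendant '[[0,[0,-0.04,0],[0,0,0]],[0,[0,0,0],[0,0,0]],[0,[0,0,0],[0,0,0]]]' 80
```

```text
time: 30.0
position: [0.5701, -0.0102, 0.1319]
eef_rot: [3.137, -0.003, 1.696]
ft_force: [-0.3, 8.6, 2.9]
grip_width: 0.0001
gripper_force: 4.6
```

```bash
python3 -m pendant '[[0,[0,-0.05,0],[0,0,0]],[0,[0,-0.04,0],[0,0,0]],[0,[0,0,0],[0,0,0]],[0,[0,0,0],[0,0,0]]]' 80
```

```text
time: 30.4
position: [0.5699, -0.0139, 0.1319]
eef_rot: [3.137, -0.005, 1.696]
ft_force: [-0.4, 12.2, 3.8]
grip_width: 0.0001
gripper_force: 6.1
```

```bash
python3 -m pendant '[[0,[0,-0.05,0],[0,0,0]],[0,[0,0,0],[0,0,0]],[0,[0,0,0],[0,0,0]]]' 80
```

```text
time: 30.7
position: [0.5699, -0.016, 0.1319]
eef_rot: [3.137, -0.005, 1.696]
ft_force: [-1.2, 14.3, 5.0]
grip_width: 0.0
gripper_force: 6.8
```

About 14–15 N, so roughly 2.1 mm of lift. Back off and check.

```bash
python3 -m pendant '[[0,[0,0.2,0],[0,0,0]],[0,[-0.1,0.6,0],[0,0,0]],[0,[0,0.3,0.7],[0,0,0]],[0,[0,0.9,0.7],[0,0,0]],[0,[0,0.9,0],[0,0,0]],[0,[0,0.9,0],[0,0,0]],[0,[0,0,0],[0,0,0]],[0,[0,0,0],[0,0,0]]]' 80
python3 - <<'E'
from h import *
c=snap('top','pics/top2.png');W=cloud(c)
d=W[...,:2]-np.array([.5717,-.0407]);mx=d@np.array([-.125,.992])*1e3;my=d@np.array([-.992,-.125])*1e3
z=W[...,2]*1e3
for x in range(-100,50,8): print(x,[f"{np.median(z[(abs(mx-x)<3)&(abs(my-y)<2.5)]):.0f}" for y in(-24,-8,-4,0,4,8,24)])
q=z[(abs(mx+52)<5)&(abs(my)<8)];print('bar',np.sort(q)[-12:].round(1))
for n,x,y,r in(('d1',.4025,-.055,.012),('d3',.3611,-.0902,.012),('c1',.6661,-.2447,.02),('c3',.7319,-.2862,.02),('M',.4815,-.29,.004)):
    W0=cloud(dict(np.load('pics/top0.npz')));f=lambda V:np.nanmedian(V[np.hypot(V[...,0]-x,V[...,1]-y)<r][:,2]).round(4);print(n,f(W0),f(W))
print(robot.read_state()['position'])
E
```

```text
time: 31.5
position: [0.5651, 0.1656, 0.1973]
eef_rot: [3.137, 0.002, 1.698]
ft_force: [-0.5, -0.6, 0.9]
grip_width: 0.0002
gripper_force: 0.0
-100 ['4', '-1', '-2', '-2', '-3', '-2', '-1']
-92 ['37', 'nan', '70', '39', '44', '39', '40']
-84 ['43', 'nan', '104', '72', '103', '101', '42']
-76 ['41', 'nan', '108', '106', '71', '104', '39']
-68 ['40', 'nan', '108', '106', '108', '100', '41']
-60 ['83', '99', '107', '108', '110', '100', '83']
-52 ['80', '116', '117', '117', '117', '115', '83']
-44 ['84', 'nan', '112', '112', '111', '111', '83']
-36 ['99', '101', '112', '112', '113', '108', '98']
-28 ['98', '97', '112', '114', '116', '111', '98']
-20 ['99', '97', '113', '114', '115', '111', '100']
-12 ['99', '99', '116', '117', '116', '113', '99']
-4 ['99', '101', '114', '116', '117', '112', '99']
4 ['98', '100', '122', '124', '123', '117', '98']
12 ['100', '99', '114', '125', '122', '106', '97']
20 ['98', '102', '100', '99', '99', '99', '102']
28 ['97', '100', '99', '98', '98', '100', '99']
36 ['98', '98', '99', '98', '99', '99', '98']
44 ['98', '53', '53', '52', '54', '52', '100']
bar [116.4 116.7 116.8 116.8 117.  117.2 117.7 117.9 117.9 118.5 118.7 119.4]
d1 0.0585 0.0583
d3 0.0537 0.0391
c1 0.0578 0.0574
c3 0.0571 0.0571
M 0.0323 0.0322
[0.56517017 0.16464818 0.19717039]
  return _methods._mean(a, axis=axis, dtype=dtype,
  ret = ret.dtype.type(ret / rcount)
```

The bar top rose from about 115 to 117 mm, so the lift is around 2 mm. One last check on dropper 3 by image difference before I hand in.

Run:
```python
from h import *
a,b=[cv2.imread(f'pics/top{i}.png').astype(int) for i in(0,2)]
D=abs(a-b).max(-1)
for n,u,v in(('d1',262,262),('d3',276,280),('c1',335,158),('c3',350,133)): print(n,D[v-10:v+11,u-10:u+11].max(),(D[v-10:v+11,u-10:u+11]>40).sum())
```

```text
d1 68 1
d3 100 33
c1 3 0
c3 5 0
```

Run:
```python
from h import *
for i in(0,1,2):
    g=cv2.imread(f'pics/top{i}.png')[266:296,262:292].mean(-1);v,u=np.nonzero(g<70);print(i,len(u),u.mean()+262,v.mean()+266,u.min()+262,u.max()+262,v.min()+266,v.max()+266)
a,b=[cv2.imread(f'pics/top{i}.png').astype(int) for i in(0,2)];D=abs(a-b).max(-1)[266:296,262:292]>40
print('\n'.join(''.join('#' if x else '.' for x in r) for r in D))
g=lambda i:'\n'.join(' '.join(f'{int(x):3d}' for x in r) for r in cv2.imread(f'pics/top{i}.png')[270:290,266:288].mean(-1));print(g(0));print(g(2))
```

```text
0 89 274.3258426966292 277.8314606741573 262 282 266 285
1 90 274.3666666666667 277.7111111111111 262 282 266 285
2 90 274.3666666666667 277.7111111111111 262 282 266 285
..............................
..............................
..............................
..............................
..............................
..............................
..............................
..............................
..............................
..............................
..............................
........#......##.............
.............##...............
.............#..#..#.#........
......#.......#...............
..................#..#........
.................###..........
..............###.............
......#.......#####...........
.........#.......#............
...........######.............
..............................
..............................
..............................
..............................
..............................
..............................
..............................
..............................
..............................
[... 2820 characters left out ...]
 157 101 105 107 107   3   5  32 114 119  45  40  51  84 168  56 155 161 159 159 158
160 156 100 104 105 105  39   4   6  42 121 118  83 142 164  80  80 153 160 158 159 159
159 162 158 101 102 102  83  41   3   7  57 139 180 158  80  80 151 149 159 158 159 159
160 158 161 162 160 102 103  82  61  16   4   4   2   7  81 152 148 161 159 157 159 158
159 156 157 158 160 163 160  98  80  86 115 116 119 156 152 150 150 159 159 158 157 158
158 158 158 157 158 159 160 162 164 151 152 149 150 148 149 147 145 145 159 158 157 158
158 159 159 159 157 158 157 158 160 159 146 146 146 146 147 146 146 159 159 159 157 158
157 158 158 158 159 158 158 158 158 157 158 146 146 146 146 146 147 158 158 159 159 157
```

Dropper 3 still stands where it did; its outline differs by less than a pixel. Handing in.

```bash
python3 -c "
from rig import robot
print(robot.job_done())"
```

```text
the job is handed in; nothing more can be done
None
```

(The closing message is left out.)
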